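# Load a bracket under the spring hold-down of a measuring fixture

## Task

Set the angle bracket up for measuring: press the thumb plate of the spring hold-down with one fingertip to keep its flap open, and while holding it open push the bracket with the other fingertip, foot first along the guide rails, under the flap until it is fully home against the end stop. Only then let go, so that the flap closes and clamps the foot. Slide the bracket, do not lift or tip it, and leave the other loose things where they are.

Things in the scene. Friction and masses are not known exactly. Their poses are not given: they have to be found in the camera images.
- fixture: Black base plate 220 x 200 x 15 mm with small holes, fixed to the table. Origin: centre of its underside; x axis = the way the bracket is pushed; z up. Numbers (x, y, z) below are mm in this frame. The clamp's shaft lies along x at y = 12, z = 37 in three bearings (7 mm long, y 5 to 19, top z = 46) at x = -80, 26 and 86.
- channel (a point): Entry end of the channel that guides the bracket, at (-108, -21, 15), on its floor (the plate's top). Channel 45 mm wide between two dark steel rails 12 mm high (8 mm thick), running along x from -108 to 88, centre line y = -21.
- end_stop (a point): Middle of the end stop's face at floor level, at (76, -21, 15): a dark steel bar 20 mm high across the channel, against which the bracket's front end comes to rest.
- flap (a joint): Spring hold-down, one rigid bright steel piece on the shaft: flap on the -y side, thumb plate on the +y side. 0 = closed, as at the start; 0.5 = fully open, hard stop. A spring closes it: the thumb plate takes about 5 N to start and 8 to 10 N fully down. The foot passes under the flap when it is open by 0.2 or more; it reads about 0.13 when clamping the foot.
- thumb_plate (a point): On top of the thumb plate at half its length, 30 mm out from the shaft: (-24, 39, 51) closed, z about 38 when fully pressed. The plate: x from -70 to 22, 42 mm out from the shaft, sloping up at 25 degrees when closed (outer edge y = 50, z = 56), about level when pressed down fully. A fingertip may slide along it in x while pressing.
- flap_nose (a point): Lowest point of the flap's round nose bar at its entry end: (30, -26, 24) closed, rising as it opens. The flap covers the channel for x from 30 to 75; the nose bar (10 mm thick, along x) is its free edge. Closed, it is 5 mm lower than the top of the bracket's foot and blocks it.
- bracket: Loose aluminium angle bracket, about 0.14 kg, 64 long (x), 40 wide (y): foot 14 mm thick; at its rear end an upright wall 12 thick, 45 mm high in all, full width, with a bore. Origin: centre of its underside; x towards the foot's front. It starts in the channel, foot first, front end 8 to 40 mm short of the flap. Home: origin at fixture x = 44, y = -21.
- ring_gauge: Bystander: loose steel ring 40 mm across, 16 mm high, on the base plate on the -y side of the channel; origin at the centre of its underside.
- stylus: Bystander: loose probe stylus standing on its disc, 25 mm across, 55 mm tall, on the base plate beyond the thumb plate; origin at the centre of its underside.
- thumb_nut: Bystander: loose brass thumb nut 22 mm across, 18 mm high, on the base plate on its +y side; origin at the centre of its underside.
- vblock: Bystander: steel V-block 60 x 60 x 50 mm on the table on the left; origin at the centre of its underside.
- gauge_block: Bystander: steel gauge block 35 x 9 x 50 mm standing on the table on the left; origin at the centre of its underside.
- flange: Bystander: aluminium flange 68 mm across, 28 mm high, on the table on the right; origin at the centre of its underside.
- plug_gauge: Bystander: steel plug gauge about 100 mm long, 16 mm thick, lying on the table on the right; origin under the middle of its handle.
Things that resemble listed ones, but are neither listed nor needed, are in the scene too. Leave any green, red or turquoise look-alike of the bracket alone.

How it is judged (in metres and radians):
On the way, in this order (a step that is already met when the one before it is completed fails the run):
1. a fingertip presses the hold-down so that its flap stands open, the bracket still in front of it (value of joint flap above 0.18 rad and contact force between the fingers and flap above 0.5 N and x of bracket in the frame of fixture below 0.003 m), for 0.1 s.
2. with the flap still held open, the fingers push the bracket under it (value of joint flap above 0.16 rad and contact force between the fingers and flap above 0.5 N and contact force between the fingers and bracket above 0.03 N and x of bracket in the frame of fixture between 0.01 and 0.036 m), for 0.05 s.
3. the bracket is home against the end stop with the flap still held open by a fingertip (value of joint flap above 0.16 rad and contact force between the fingers and flap above 0.5 N and x of bracket in the frame of fixture above 0.0412 m), for 0.05 s.
At the end, for the whole second after the job is handed in: The bracket lies flat between the rails with its front end within 2.5 mm of the end stop, at rest, and the released flap presses on its foot (over 1.5 N) (x of bracket in the frame of fixture between 0.0415 and 0.0465 m and y of bracket in the frame of fixture between -0.0255 and -0.0165 m and angle between the x axis of bracket and the x axis of fixture, either way round below 0.1 rad and angle between bracket's own z axis and vertical below 0.05 rad and linear speed of bracket below 0.01 m/s and value of joint flap between 0.08 and 0.18 rad and contact force between flap and bracket above 1.5 N); the robot touches nothing.
It fails at once if the bracket is lifted off the fixture or tipped (z of bracket in the frame of fixture above 0.022 m or angle between bracket's own z axis and vertical above 0.2 rad).
It fails at once if another thing is pushed aside (15 mm), lifted or knocked over (distance of any of ring_gauge, stylus, thumb_nut, vblock, gauge_block, flange, plug_gauge from where it was at the start of the episode above 0.015 m or angle between any of stylus, gauge_block's own z axis and vertical above 0.5 rad).
It also fails if it takes over 38 s, if anything falls off the work surface, if the arm or the gripper's body presses on something with over 40 N, if the wrist force passes 120 N, or if a joint passes its speed limit or range.

## Robot

A 6-joint arm with a two-finger parallel gripper is mounted at the origin on the work surface. World frame = base frame: x ahead of the robot, y to its left, z up, the work surface at z = 0. Lengths are in mm, angles in rad, forces in N, time in s.
With the tool pointing down it reaches from about 275 to 1000 mm from the base axis. Payload 8.4 kg.
Tool frame: the origin (TCP) lies midway between the tips of the shut fingers; the grasp point (between the pads) lies behind it (grip_depth is the z of the grasp point in the tool frame, in mm); z points along the fingers, y is the direction in which the jaws open and shut (so a half turn about z gives the same grasp; the last joint's range is limited). The gripper opens to 85 mm and grips with 20 to 120 N. Pads are 22 mm wide; open, the fingers measure 114 mm over their backs; the gripper's body (76 mm by 85 mm) begins 54 mm behind the grasp point. The pads swing forward as they close: fully open they stand 13 mm farther back than shut.
Start: joints at [-1.279, 0.353, 1.633, -0, 1.155, -0.002], TCP at [180.993, -598.222, 198.481] pointing down, gripper open.
Joint ranges: [-2.63, 2.63], [-0.92, 2.1], [0.06, 2.66], [-1.3, 4.44], [0, 2.69], [-3.02, 3.02]. Speed limits (rad/s): [2.22, 2.22, 2.79, 3.14, 3.14, 3.14].

## Interface

Orientations are given as a 3x3 rotation matrix whose columns are the frame's x, y, z axes.
In Python, from plant import * gives the robot as it stands.
- The arm moves only by the tool jog_arm, never from a script. Its argument "rows" is a list of rows, each a list of 3 entries, a list of its own where there are three numbers: the turn, a rotation vector about the tool's x, y, z each as a share of 2 rad, from -1 to 1, then the shift along the tool's x, y, z each as a share of 150 mm, from -1 to 1, then the gripper command: -1 is shut, 1 is fully open, values between are in proportion. A call has 1 to 20 rows; each row is the pose to reach, as a shift and turn from the pose commanded when the call began, along the tool's axes at that moment; what a row does not reach only later rows make up. A row lasts 1/8 s, in which the tool goes at most 62.5 mm and 10.7 degrees, less where a joint would pass 70% of its speed; a pose out of reach is approached as far as the arm can. A call with a number of a shift or a turn outside -1 to 1 is refused whole. A call with a gripper value outside its range is refused whole. The fingers move at their own pace and stop on an object; the grip force is fixed at half the most. Time passes only in rows, so rows that repeat a pose let the fingers close. It gives the time, the measured TCP pose, the force and the opening at its end, in the units of the state.
- observe(): the state, without advancing time (a new reading comes with each control period).
- camera(name): name is "side" or "top"; returns a dict with "pixels" (420x560x3 uint8, red, green, blue), "camera_matrix" (3x3 intrinsics, pixels), "k1" (the pictures are not rectified: a ray, as slopes to the right and down, at radius r is drawn at 1 + k1 r^2 times it, then the intrinsics apply), "cam_to_world" (4x4, takes a point from camera to world coordinates). Camera axes: x right, y down, z forward; pixel columns grow to the right and rows downward; lengths in mm; the calibration is good to about 2 mm. A picture is of the moment at which its call begins. There is no depth.
- hand_in(): hands the job in, once; it reports no verdict.
The state is a dict: "t": time; "joint_pos": joint angles; "joint_vel": joint speeds; "effort": joint torques, N m; "ee_pos": TCP position; "tool_rot": TCP orientation; "contact_force": force on the tool from outside, world axes, zero at the start; "wrist_torque": the same for the moment, N m; "gripper_width": opening from 0.0 (shut) to 1.0 (fully open).
Only numpy, scipy, OpenCV 4.12 (cv2) and the standard library are available. Lean on these libraries where they do the work, as an engineer would, in place of code of your own. Each camera call takes 0.05 s, during which the arm holds its last target.

## Working session

There is one attempt and no reset: what is moved stays moved. The work goes in short steps, Python scripts to look and compute and a tool call to move; the robot and the scene stay as the last step left them, time stands still between calls to the robot, and variables do not carry over. Pictures are saved under pics/ and viewed, and the job is handed in when it is done.

Besides the shell and the picture viewer there is one more tool, called in YAML: its name, and indented under it one key for each argument. jog_arm: Moves the arm, as the interface text tells. Its arguments: {"type":"object","properties":{"rows":{"type":"array","items":{"type":"array"}}},"required":["rows"]}

```bash
ls; mkdir -p pics; python3 - <<'E'
from plant import *
import cv2,pickle
d={}
for n in("side","top"):
    c=camera(n);d[n]=c
    cv2.imwrite(f"pics/{n}0.png",c["pixels"][:,:,::-1])
    print(n,c["camera_matrix"],c["k1"],c["cam_to_world"])
pickle.dump(d,open("c0.pkl","wb"))
print(observe())
E
```

```text
pics
side [[481.4023526    0.         276.9343942 ]
 [  0.         481.4023526  204.26407476]
 [  0.           0.           1.        ]] -0.032734098198427694 [[-9.97689427e-01 -2.66796061e-02  6.24820477e-02  4.81709787e+02]
 [-6.73806304e-02  5.06306838e-01 -8.59716952e-01  1.11344111e+03]
 [-8.69817836e-03 -8.61940592e-01 -5.06934667e-01  7.25521025e+02]
 [ 0.00000000e+00  0.00000000e+00  0.00000000e+00  1.00000000e+00]]
top [[439.17064      0.         273.90133544]
 [  0.         439.17064    213.63004213]
 [  0.           0.           1.        ]] 0.041465732226436944 [[-1.57285258e-02 -9.93810313e-01  1.09971247e-01  4.21534968e+02]
 [-9.99726551e-01  1.37273241e-02 -1.89310262e-02  1.42801599e-01]
 [ 1.73042381e-02 -1.10238933e-01 -9.93754467e-01  1.17971054e+03]
 [ 0.00000000e+00  0.00000000e+00  0.00000000e+00  1.00000000e+00]]
{'t': 0.1, 'joint_pos': array([-1.27937300e+00,  3.53598652e-01,  1.63408047e+00, -9.16130971e-06,
        1.15519682e+00, -2.40508094e-03]), 'joint_vel': array([-0.0002168 , -0.00122005, -0.00267376,  0.00014665,  0.00169233,
       -0.00020511]), 'effort': array([-2.73701580e-04, -6.06360197e+01, -3.42821324e+01,  1.42242305e-05,
        3.88898305e-03, -3.75303458e-06]), 'ee_pos': array([ 180.86711297, -597.75391882,  197.81557702]), 'tool_rot': array([[ 9.57141041e-01,  2.89621970e-01, -3.76737818e-04],
       [ 2.89622215e-01, -9.57140255e-01,  1.22677391e-03],
       [-5.29025496e-06, -1.28330730e-03, -9.99999177e-01]]), 'contact_force': array([0.60481806, 0.64386239, 0.12161449]), 'wrist_torque': array([-0.03374084,  0.01219613,  0.00490026]), 'gripper_width': 1.0023140179210948}
```

View pics/side0.png

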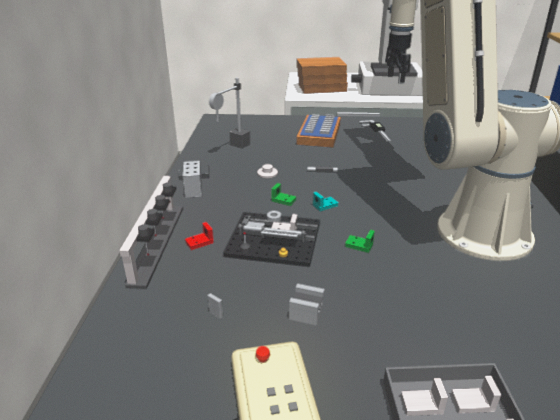

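View pics/top0.png

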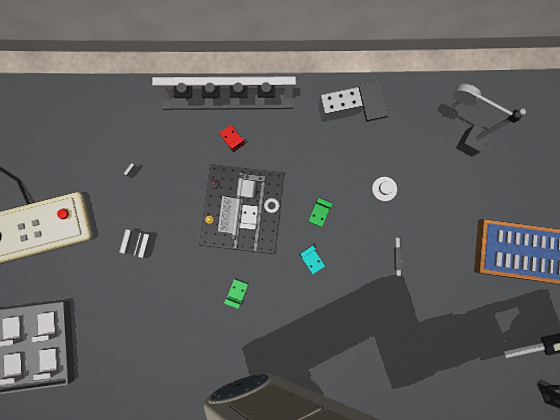

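The top view shows the fixture around (242,208), with the bracket's foot at about (247,216) and the flap at about (248,187). The thumb plate is at (226,214), so the push direction is up in the picture. I'll enlarge both views.

```bash
python3 - <<'E'
import cv2,pickle
d=pickle.load(open("c0.pkl","rb"))
t=d["top"]["pixels"][155:260,190:300,::-1];cv2.imwrite("pics/topz.png",cv2.resize(t,None,fx=6,fy=5.7,interpolation=cv2.INTER_CUBIC))
t=d["side"]["pixels"][200:270,215:330,::-1];cv2.imwrite("pics/sidez.png",cv2.resize(t,None,fx=6.5,fy=6.5,interpolation=cv2.INTER_CUBIC))
E
```

```text
(no output)
```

View pics/topz.png

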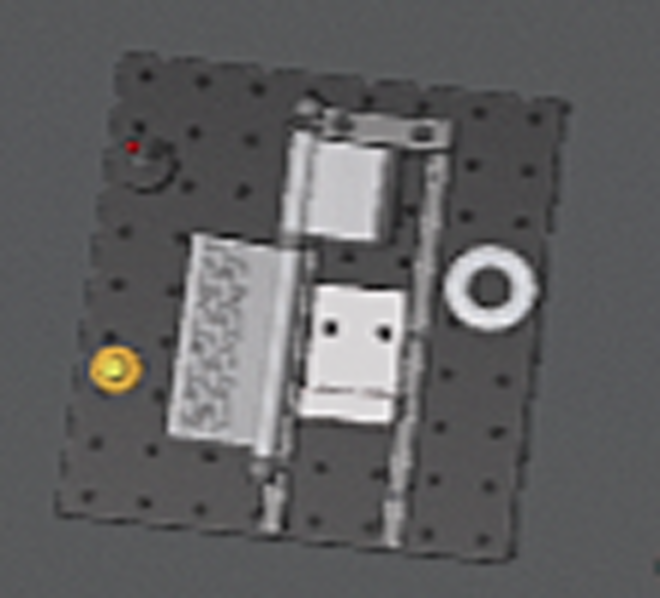

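View pics/sidez.png

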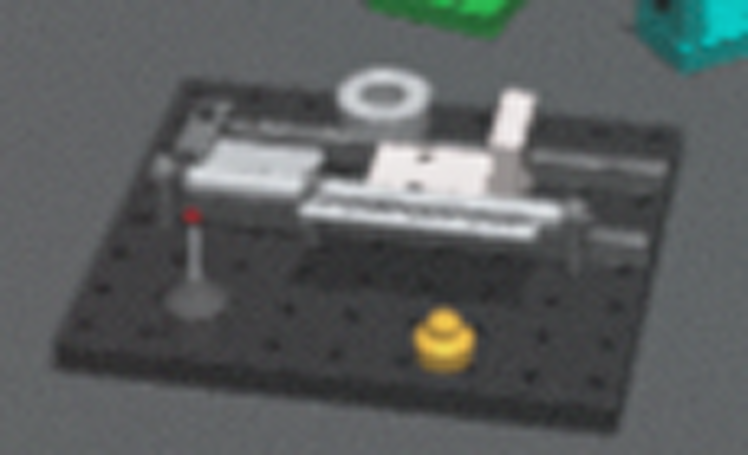

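```bash
cat > h.py <<'E'
import numpy as np,cv2,pickle
from scipy.optimize import least_squares
def ray(c,p):
    K=c["camera_matrix"];k=c["k1"]
    q=cv2.undistortPoints(np.array([[p]],float),K,np.array([k,0,0,0,0.]))[0,0]
    T=c["cam_to_world"];d=T[:3,:3]@np.array([q[0],q[1],1.]);return T[:3,3],d
def hit(c,p,z):
    o,d=ray(c,p);return o+d*(z-o[2])/d[2]
def proj(c,P):
    T=c["cam_to_world"];q=(np.asarray(P,float)-T[:3,3])@T[:3,:3]
    return cv2.projectPoints(q.reshape(-1,1,3),np.zeros(3),np.zeros(3),c["camera_matrix"],np.array([c["k1"],0,0,0,0.]))[0][:,0]
def fx(pose,P):
    x,y,a=pose;P=np.asarray(P,float);c,s=np.cos(a),np.sin(a)
    return np.stack([x+c*P[...,0]-s*P[...,1],y+s*P[...,0]+c*P[...,1],P[...,2]],-1)
def inv(pose,W):
    x,y,a=pose;W=np.asarray(W,float);c,s=np.cos(a),np.sin(a);u=W[...,0]-x;v=W[...,1]-y
    return np.stack([c*u+s*v,-s*u+c*v,W[...,2]],-1)
E
python3 - <<'E'
from h import *
d=pickle.load(open("c0.pkl","rb"))
T=lambda u,v:(190+(u+.5)/6-.5,155+(v+.5)/5.7-.5)
S=lambda u,v:(215+(u+.5)/6.5-.5,200+(v+.5)/6.5-.5)
cor=np.array([[110,100,15],[110,-100,15],[-110,-100,15],[-110,100,15]],float)
tp=[T(118,55),T(570,102),T(515,560),T(57,513)]
sp=[S(60,345),S(185,80),S(682,128),S(620,405)]
for nm,pp in(("top",tp),("side",sp)):
    c=d[nm];W=np.array([hit(c,p,15.) for p in pp])
    r=least_squares(lambda q:(fx(q,cor)-W)[:,:2].ravel(),[430,0,0])
    print(nm,r.x,r.fun.round(1))
rj=least_squares(lambda q:np.r_[(proj(d["top"],fx(q,cor))-tp).ravel(),(proj(d["side"],fx(q,cor))-sp).ravel()],r.x)
print(rj.x,rj.fun.round(1))
pose=rj.x;np.save("pose.npy",pose)
# bracket: top features; wall top z=60: rear edge corners, foot top z=29 front corners
for n,p,z in(("front L",T(315,288),29),("front R",T(407,292),29),("wall rear L",T(298,416),60),("wall rear R",T(390,424),60),("wallfront",T(305,385),60),("thumb nut",T(115,368),33),("ring",T(490,287),31),("stylus tip",T(132,146),70),("plate TL",T(193,235),56),("plate BL",T(168,434),56),("flap TR",T(385,150),35),("flap BR",T(380,242),35)):
    print(n,inv(pose,hit(d["top"],p,z)).round(1))
for n,p,z in(("side wall top rear far?",S(537,92),60),("side wall top front far",S(503,90),60),("foot front far",S(380,147),29),("foot front near",S(370,190),29)):
    print(n,inv(pose,hit(d["side"],p,z)).round(1))
E
python3 -c "
import plant;print([n for n in dir(plant) if n[0]!='_'])
print(getattr(plant,'grip_depth',None))"
```

```text
top [ 5.66362625e+02  6.23446423e+01 -1.24814858e-01] [ 1.4 -2.   1.4  2.  -1.4  1.2 -1.4 -1.3]
side [ 5.66345025e+02  6.77914395e+01 -1.22368361e-01] [ 2.2  0.9  0.8 -1.  -1.4 -1.9 -1.6  2. ]
[ 5.66497089e+02  6.35541107e+01 -1.23756053e-01] [ 0.2 -0.5 -1.3 -0.6 -0.9  0.5  0.1  0.5 -0.8 -0.9 -0.  -1.   0.5 -1.1
  0.6 -0.5]
front L [ 6.3 -1.  29. ]
front R [  8.9 -41.4  29. ]
wall rear L [-55.7  -2.6  60. ]
wall rear R [-55.  -41.9  60. ]
wallfront [-41.6  -4.   60. ]
thumb nut [-40.5  80.9  33. ]
ring [ 15.  -77.4  31. ]
stylus tip [56.4 80.9 70. ]
plate TL [21.2 52.  56. ]
plate BL [-69.5  51.7  56. ]
flap TR [ 73.  -24.5  35. ]
flap BR [ 30.  -27.2  35. ]
side wall top rear far? [-55.  -39.5  60. ]
side wall top front far [-41.1 -38.6  60. ]
foot front far [  9.5 -35.2  29. ]
foot front near [ 7.2 -2.8 29. ]
['Unreachable', 'camera', 'grip_depth', 'hand_in', 'observe']
-18.700000000000003
```

The fixture and bracket poses agree in both views: fixture at about (566, 64), yaw -0.124, bracket rear face at fixture x = -55.5. Next I move over in transit height.

```bash
cat >> h.py <<'E'
from scipy.spatial.transform import Rotation as Ro
pose=np.load("pose.npy")
SEP=64.;B=5.
def Rt(yaw=-.1,pitch=-.05,roll=.2):
    return Ro.from_euler('ZYX',[pose[2]+yaw,pitch,roll]).as_matrix()@np.diag([1,-1,-1.])
def tcp_for_thumb(P,R,sep=SEP,b=B):
    return fx(pose,P)+R[:,1]*sep/2+R[:,2]*b
def tips(p,R,sep=SEP,b=B):
    return inv(pose,p-R[:,1]*sep/2-R[:,2]*b).round(1),inv(pose,p+R[:,1]*sep/2-R[:,2]*b).round(1)
def rel(p0,R0,p1,R1):
    return (Ro.from_matrix(R0.T@R1).as_rotvec()/2).round(4),(R0.T@(p1-p0)/150).round(4)
E
python3 - <<'E'
from h import *
from plant import observe
s=observe();R=Rt();p=tcp_for_thumb([-66,40,85],R)
print(p,R,tips(p,R),rel(s["ee_pos"],s["tool_rot"],p,R))
E
```

```text
[499.74946175  81.65869027  73.75631778] [[ 0.9738523  -0.2077887   0.09184527]
 [-0.22161629 -0.95783764  0.18284769]
 [ 0.04997917 -0.19842105 -0.97884175]] (array([-66.,  40.,  85.]), array([-71.6, -22.5,  72.3])) (array([0.0906, 0.0504, 0.2553]), array([ 3.3466, -3.7185,  0.8318]))
```

jog_arm:
  rows:
    - [[0,0,0],[0.8,-0.95,0],0.165]
    - [[0,0,0],[0.8,-0.95,0],0.165]
    - [[0,0,0],[0.8,-0.95,0],0.165]
    - [[0,0,0],[0.8,-0.95,0],0.165]

```text
t: 0.6
ee_pos: [255.3, -423.4, 198.2]
tool_rot: [[0.956, 0.293, -0.0], [0.293, -0.956, 0.002], [0.0, -0.002, -1.0]]
contact_force: [0.1, -0.3, -0.5]
gripper_width: 0.586
```

jog_arm:
  rows:
    - [[0,0,0],[0.8,-0.95,0],0.165]
    - [[0,0,0],[0.8,-0.95,0],0.165]
    - [[0,0,0],[0.8,-0.95,0],0.165]
    - [[0,0,0],[0.8,-0.95,0],0.165]

```text
t: 1.1
ee_pos: [329.2, -253.3, 198.5]
tool_rot: [[0.956, 0.294, 0.0], [0.294, -0.956, 0.001], [0.0, -0.001, -1.0]]
contact_force: [0.1, -0.4, 0.2]
gripper_width: 0.581
```

jog_arm:
  rows:
    - [[0,0,0],[0.8,-0.95,0],0.165]
    - [[0,0,0],[0.8,-0.95,0],0.165]
    - [[0,0,0],[0.8,-0.95,0],0.165]
    - [[0,0,0],[0.8,-0.95,0],0.165]

```text
t: 1.6
ee_pos: [403.5, -82.7, 198.6]
tool_rot: [[0.956, 0.294, 0.001], [0.294, -0.956, 0.0], [0.001, 0.0, -1.0]]
contact_force: [-0.3, -1.2, -0.5]
gripper_width: 0.583
```

```bash
python3 - <<'E'
from h import *
from plant import observe
s=observe();R=Rt();p=tcp_for_thumb([-66,40,120],R)
print(p,s["ee_pos"],rel(s["ee_pos"],s["tool_rot"],p,R))
E
```

```text
[499.74946175  81.65869027 108.75631778] [403.51108831 -82.65743632 198.62152887] (array([0.0911, 0.0501, 0.2579]), array([ 0.9352, -0.858 ,  0.5998]))
```

jog_arm:
  rows:
    - [[0.091,0.05,0.258],[0.935,-0.858,0.2],0.165]
    - [[0.091,0.05,0.258],[0.935,-0.858,0.4],0.165]
    - [[0.091,0.05,0.258],[0.935,-0.858,0.6],0.165]
    - [[0.091,0.05,0.258],[0.935,-0.858,0.6],0.165]
    - [[0.091,0.05,0.258],[0.935,-0.858,0.6],0.165]
    - [[0.091,0.05,0.258],[0.935,-0.858,0.6],0.165]
    - [[0.091,0.05,0.258],[0.935,-0.858,0.6],0.165]

```text
t: 2.48
ee_pos: [499.3, 77.7, 109.4]
tool_rot: [[0.972, -0.214, 0.094], [-0.228, -0.957, 0.182], [0.051, -0.198, -0.979]]
contact_force: [-0.8, -0.6, 0.0]
gripper_width: 0.581
```

```bash
cat > look.py <<'E'
import sys,pickle
from h import *
from plant import *
d={n:camera(n) for n in("side","top")};tag=sys.argv[1]
pickle.dump(d,open(f"c{tag}.pkl","wb"))
a=cv2.resize(d["top"]["pixels"][150:265,185:305,::-1],(480,460),interpolation=cv2.INTER_CUBIC)
b=cv2.resize(d["side"]["pixels"][175:275,210:335,::-1],(800,640)[:2],interpolation=cv2.INTER_CUBIC)
cv2.imwrite(f"pics/t{tag}.png",a);cv2.imwrite(f"pics/s{tag}.png",cv2.resize(b,(750,600)))
s=observe();p,R=s["ee_pos"],s["tool_rot"]
print(s["t"],p.round(1),s["contact_force"].round(1),s["gripper_width"]);print("thumb,push",tips(p,R))
E
python3 look.py 1
```

```text
2.575 [499.2  78.2 109.3] [ 0.3 -0.8 -0.6] 0.578986442300741
thumb,push (array([-66. ,  36.5, 120.5]), array([-72. , -26. , 107.9]))
```

View pics/s1.png

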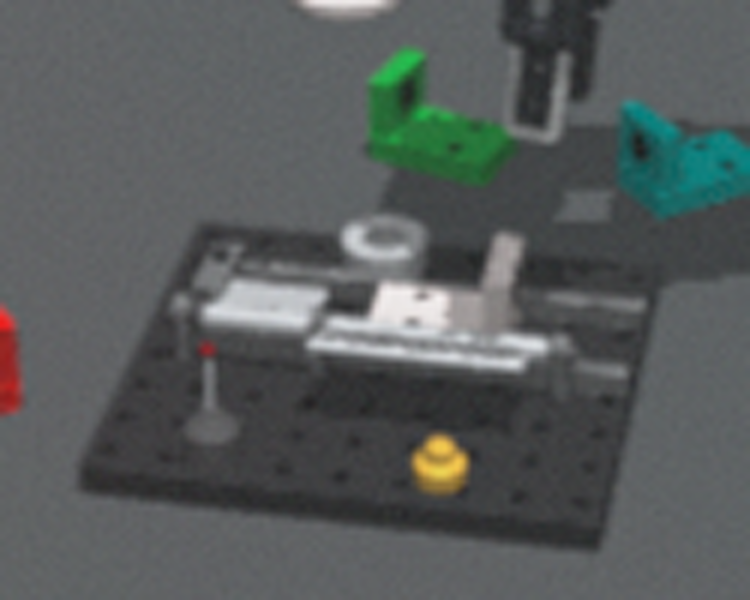

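View pics/t1.png

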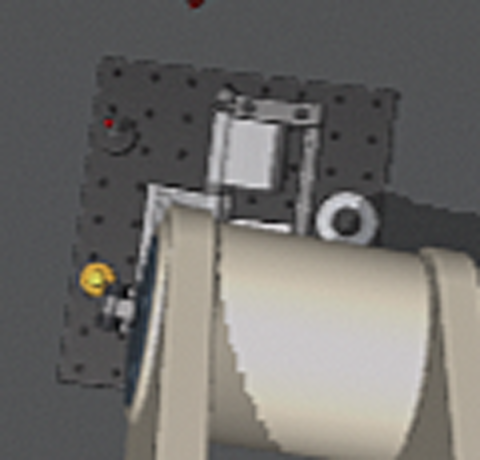

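Side view: the near (thumb) finger's tip is at zoom (537,135), in front of the plate's entry end at about (545,345). The arm hides the top view. I'll compare with the projection.

```bash
python3 - <<'E'
from h import *
d=pickle.load(open("c1.pkl","rb"))
c=d["side"]
z=lambda P:((proj(c,fx(pose,np.array(P,float)))-[210,175]+.5)*6-.5).round(0)
print(z([[-66,36.5,120.5],[-72,-26,108],[-77,44,120.5],[-55,44,120.5],[-70,50,56],[22,50,56],[-56,-41,60],[-86,12,46]]))
E
```

```text
[[525. 207.]
 [562. 159.]
 [550. 219.]
 [496. 214.]
 [528. 358.]
 [311. 336.]
 [528. 233.]
 [579. 332.]]
```

```bash
python3 - <<'E'
from h import *
d=pickle.load(open("c1.pkl","rb"))
t=d["side"]["pixels"][60:240,220:400,::-1];cv2.imwrite("pics/z1.png",cv2.resize(t,None,fx=3.3,fy=3.3,interpolation=cv2.INTER_CUBIC))
E
```

```text
(no output)
```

View pics/z1.png

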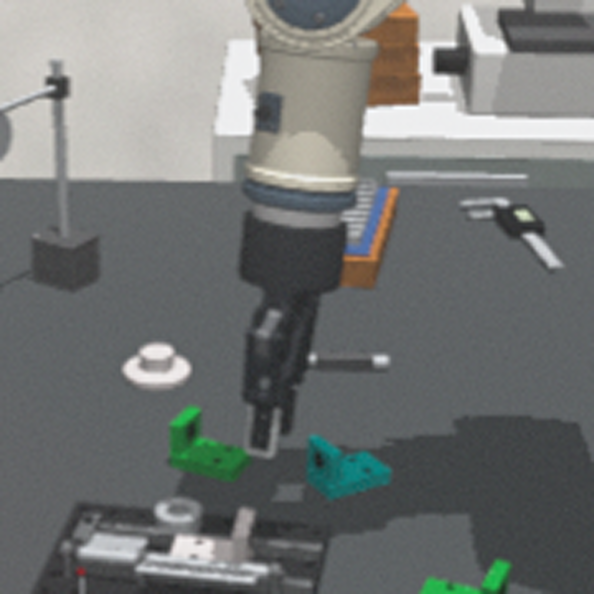

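```bash
python3 look.py 2; python3 - <<'E'
from h import *
d=pickle.load(open("c2.pkl","rb"));c=d["side"]
from plant import observe
s=observe();print(s["joint_pos"],s["joint_vel"].round(3))
t=c["pixels"][130:250,240:360,::-1];t=cv2.resize(t,None,fx=5,fy=5,interpolation=cv2.INTER_CUBIC)
p,R=s["ee_pos"],s["tool_rot"]
P=np.array([p,p-R[:,1]*32,p+R[:,1]*32,p-R[:,2]*18.7,p-R[:,2]*72.7,p-R[:,2]*150])
for u in ((proj(c,P)-[240,130]+.5)*5-.5): cv2.circle(t,tuple(int(v) for v in u),3,(0,0,255),-1)
cv2.imwrite("pics/z2.png",t)
E
```

```text
2.675 [499.   78.6 109. ] [-1.  -0.3  0.2] 0.5846899509164112
thumb,push (array([-66.2,  36.9, 120.3]), array([-72.2, -25.6, 107.6]))
[0.01891068 0.23324482 2.05807886 0.26192942 0.76944409 1.63277608] [ 0.005  0.006  0.001  0.002 -0.001  0.002]
```

View pics/z2.png

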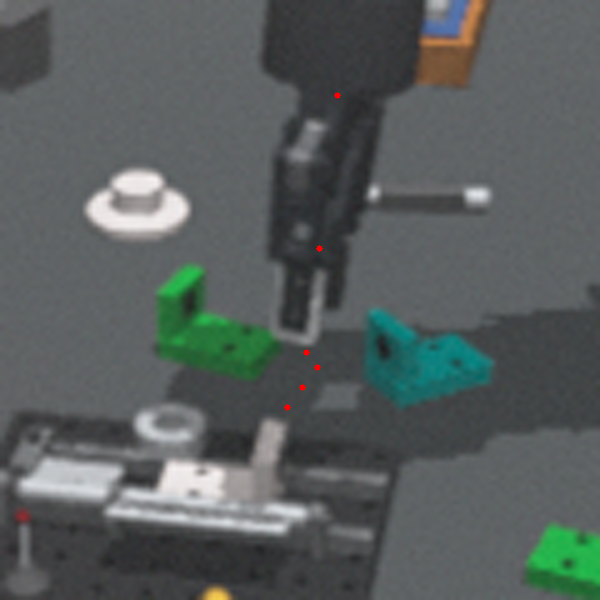

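The tips appear about 12 px (roughly 30 mm) nearer the wrist than the reported TCP predicts. I'll check the start pictures for the same offset.

```bash
python3 - <<'E'
from h import *
d=pickle.load(open("c0.pkl","rb"))
p=np.array([180.87,-597.75,197.8]);R=np.array([[.957,.2896,0],[.2896,-.957,0],[0,0,-1]])
P=np.array([p,p-R[:,1]*42.5,p+R[:,1]*42.5,p-R[:,2]*13,p-R[:,2]*72.7,p-R[:,2]*150])
out=[]
for n,(u0,v0) in(("side",(330,0)),("top",(440,290))):
    c=d[n];t=c["pixels"][v0:v0+130,u0:u0+120,::-1];t=cv2.resize(t,None,fx=3.2,fy=4.5,interpolation=cv2.INTER_CUBIC)
    q=proj(c,P);print(n,q.round(0).tolist())
    for u in q: cv2.circle(t,(int((u[0]-u0+.5)*3.2),int((u[1]-v0+.5)*4.5)),3,(0,0,255),-1)
    out.append(t)
cv2.imwrite("pics/z0.png",np.hstack(out))
E
```

```text
side [[394.0, 92.0], [399.0, 95.0], [389.0, 88.0], [394.0, 88.0], [396.0, 72.0], [399.0, 49.0]]
top [[547.0, 372.0], [528.0, 378.0], [565.0, 366.0], [551.0, 373.0], [570.0, 381.0], [601.0, 393.0]]
```

View pics/z0.png

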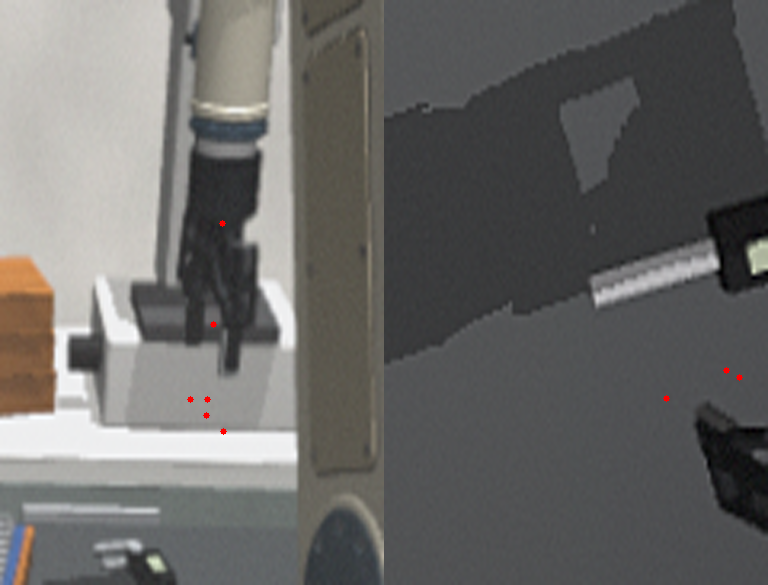

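Both start views show the same thing: the tips sit roughly 30 mm short of the stated TCP. I'll fit the offset from the side picture, then descend in small steps guarded by force.

```bash
python3 - <<'E'
from h import *
d=pickle.load(open("c2.pkl","rb"));c=d["side"]
p=np.array([499,78.6,109.]);R=Rt();
near=np.array([240+298/5,130+338/5])-.4;far=np.array([240+335/5,130+307/5])-.4
f=lambda v:np.r_[proj(c,[p-R[:,1]*v[0]/2-R[:,2]*v[1]])[0]-near,proj(c,[p+R[:,1]*v[0]/2-R[:,2]*v[1]])[0]-far]
r=least_squares(f,[64,30]);print(r.x,r.fun)
d=pickle.load(open("c0.pkl","rb"))
p=np.array([180.87,-597.75,197.8]);R=np.array([[.957,.2896,0],[.2896,-.957,0],[0,0,-1]])
a=proj(d["side"],[p-R[:,1]*50-R[:,2]*b for b in(0,13,30,40,50)]);print(a.round(1).tolist(),330+232/3.2,375/4.5)
a=proj(d["top"],[p-R[:,1]*50-R[:,2]*b for b in(0,13,30,40,50)]);print(a.round(1).tolist(),440+(708-384)/3.2,290+408/4.5)
E
```

```text
[63.21577952 35.11137005] [-0.50586557  0.41973822 -2.11105603 -0.75787901]
[[400.2, 96.0], [400.6, 92.3], [401.2, 87.6], [401.6, 84.7], [401.9, 81.9]] 402.5 83.33333333333333
[[524.6, 379.0], [528.3, 380.7], [533.2, 383.0], [536.2, 384.3], [539.2, 385.7]] 541.25 380.6666666666667
```

```bash
sed -i 's/^SEP=64.;B=5./SEP=63.5;B=35./' h.py; python3 - <<'E'
from h import *
from plant import observe
s=observe();p0,R0=s["ee_pos"],s["tool_rot"];R=Rt()
print(tips(p0,R0))
for z in(70,58,46,41):
    p=tcp_for_thumb([-65,40,z],R);print(z,p.round(1),tips(p,R),rel(p0,R0,p,R))
E
```

```text
(array([-68.4,  30.8, 149.6]), array([-74.3, -31.1, 137. ]))
70 [503.5  87.3  29.4] (array([-65.,  40.,  70.]), array([-70.6, -22. ,  57.4])) (array([ 0.0003, -0.0006, -0.0028]), array([-0.0099,  0.0433,  0.5329]))
58 [503.5  87.3  17.4] (array([-65.,  40.,  58.]), array([-70.6, -22. ,  45.4])) (array([ 0.0003, -0.0006, -0.0028]), array([-0.014 ,  0.0592,  0.6112]))
46 [503.5  87.3   5.4] (array([-65.,  40.,  46.]), array([-70.6, -22. ,  33.4])) (array([ 0.0003, -0.0006, -0.0028]), array([-0.018 ,  0.075 ,  0.6895]))
41 [5.035e+02 8.730e+01 4.000e-01] (array([-65.,  40.,  41.]), array([-70.6, -22. ,  28.4])) (array([ 0.0003, -0.0006, -0.0028]), array([-0.0196,  0.0816,  0.7221]))
```

jog_arm:
  rows:
    - [[0,0,0],[-0.024,0.025,0.2],0.165]
    - [[0,0,0],[-0.024,0.025,0.3],0.165]
    - [[0,0,0],[-0.024,0.025,0.35],0.165]
    - [[0,0,0],[-0.024,0.025,0.39],0.165]
    - [[0,0,0],[-0.024,0.025,0.43],0.165]
    - [[0,0,0],[-0.024,0.025,0.43],0.165]

```text
t: 3.42
ee_pos: [500.3, 88.1, 44.3]
tool_rot: [[0.973, -0.213, 0.092], [-0.227, -0.957, 0.182], [0.049, -0.198, -0.979]]
contact_force: [0.1, 0.6, 0.6]
gripper_width: 0.585
```

```bash
cat > look2.py <<'E'
import sys
from h import *
from plant import *
tag=sys.argv[1];s=observe();c=camera("side");pickle.dump(c,open(f"cs{tag}.pkl","wb"))
t=cv2.resize(c["pixels"][170:265,225:335,::-1],None,fx=6,fy=6,interpolation=cv2.INTER_CUBIC)
p,R=s["ee_pos"],s["tool_rot"];a,b=tips(p,R)
for u in (proj(c,fx(pose,np.array([a,b])))-[225,170]+.5)*6: cv2.circle(t,tuple(int(v) for v in u),2,(0,0,255),-1)
cv2.imwrite(f"pics/v{tag}.png",t);print(s["t"],p.round(1),s["contact_force"].round(1),s["gripper_width"],"thumb,push",a,b)
E
python3 look2.py 3
```

```text
3.425 [500.3  88.1  44.3] [0.1 0.6 0.6] 0.5850981484911901 thumb,push [-68.1  40.4  84.8] [-74.  -21.6  72.3]
```

View pics/v3.png

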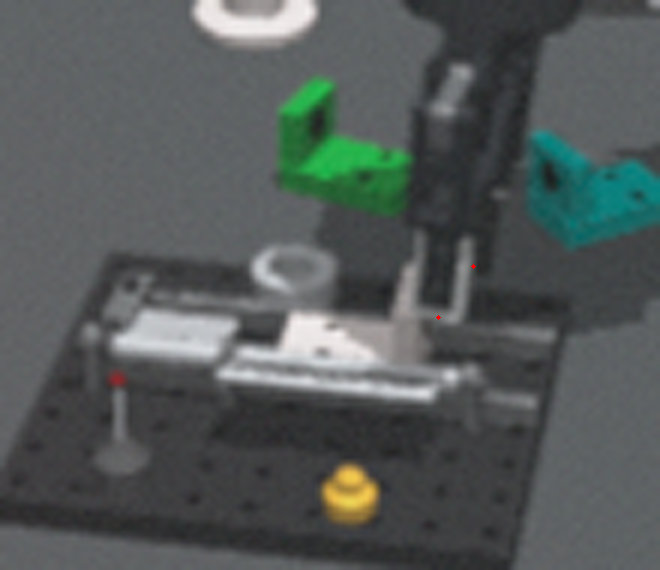

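Side view: the thumb fingertip (439,318) and the model's dots agree, and nothing is touching yet. I'm continuing the descent.

jog_arm:
  rows:
    - [[0,0,0],[-0.003,0.013,0.065],0.165]
    - [[0,0,0],[-0.007,0.026,0.131],0.165]
    - [[0,0,0],[-0.008,0.033,0.163],0.165]
    - [[0,0,0],[-0.008,0.033,0.163],0.165]

```text
t: 3.98
ee_pos: [499.9, 87.9, 18.8]
tool_rot: [[0.973, -0.213, 0.091], [-0.227, -0.957, 0.182], [0.048, -0.198, -0.979]]
contact_force: [-1.1, 0.0, -0.1]
gripper_width: 0.586
```

jog_arm:
  rows:
    - [[0,0,0],[-0.001,0.005,0.026],0.165]
    - [[0,0,0],[-0.001,0.005,0.026],0.165]

```text
t: 4.22
ee_pos: [500.4, 88.0, 15.3]
tool_rot: [[0.973, -0.213, 0.092], [-0.227, -0.957, 0.182], [0.049, -0.198, -0.979]]
contact_force: [-0.0, -0.2, -0.1]
gripper_width: 0.581
```

jog_arm:
  rows:
    - [[0,0,0],[-0.001,0.005,0.026],0.165]
    - [[0,0,0],[-0.001,0.005,0.026],0.165]

```text
t: 4.47
ee_pos: [500.3, 88.0, 11.3]
tool_rot: [[0.973, -0.213, 0.092], [-0.227, -0.957, 0.182], [0.049, -0.198, -0.979]]
contact_force: [-1.1, -1.2, -0.1]
gripper_width: 0.583
```

jog_arm:
  rows:
    - [[0,0,0],[-0.001,0.005,0.026],0.165]
    - [[0,0,0],[-0.001,0.005,0.026],0.165]

```text
t: 4.72
ee_pos: [501.0, 88.2, 7.7]
tool_rot: [[0.973, -0.213, 0.093], [-0.227, -0.957, 0.182], [0.05, -0.198, -0.979]]
contact_force: [-1.0, 0.2, 6.1]
gripper_width: 0.585
```

```bash
python3 look2.py 4
```

```text
4.725 [501.   88.2   7.7] [-1.   0.2  6.1] 0.5849814207452666 thumb,push [-67.5  40.6  48.3] [-73.4 -21.3  35.7]
```

View pics/v4.png

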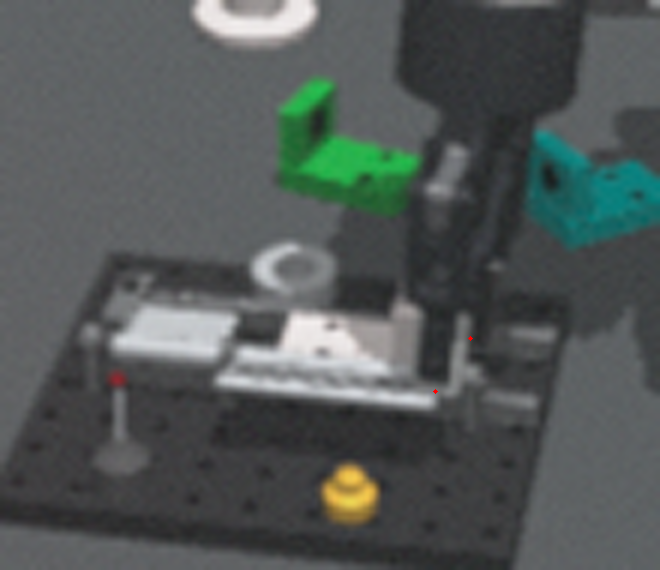

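Contact: 6 N on the thumb plate, and the fingertip overlaps the plate's entry end at (420–440, 385). I'm pressing further.

jog_arm:
  rows:
    - [[0,0,0],[-0.001,0.004,0.02],0.165]
    - [[0,0,0],[-0.001,0.005,0.026],0.165]
    - [[0,0,0],[-0.001,0.005,0.026],0.165]

```text
t: 5.15
ee_pos: [501.3, 88.5, 4.1]
tool_rot: [[0.973, -0.213, 0.093], [-0.227, -0.957, 0.183], [0.05, -0.199, -0.979]]
contact_force: [-1.0, 2.6, 8.4]
gripper_width: 0.581
```

jog_arm:
  rows:
    - [[0,0,0],[-0.001,0.003,0.013],0.165]
    - [[0,0,0],[-0.001,0.003,0.013],0.165]
    - [[0,0,0],[-0.001,0.003,0.013],0.165]

```text
t: 5.52
ee_pos: [501.4, 88.5, 2.2]
tool_rot: [[0.973, -0.213, 0.093], [-0.227, -0.957, 0.183], [0.05, -0.199, -0.979]]
contact_force: [-1.2, 2.0, 9.7]
gripper_width: 0.585
```

```bash
python3 look2.py 5
```

```text
5.525 [501.4  88.5   2.2] [-1.2  2.   9.7] 0.5847951575082775 thumb,push [-67.2  41.   42.8] [-73.1 -21.   30.2]
```

View pics/v5.png

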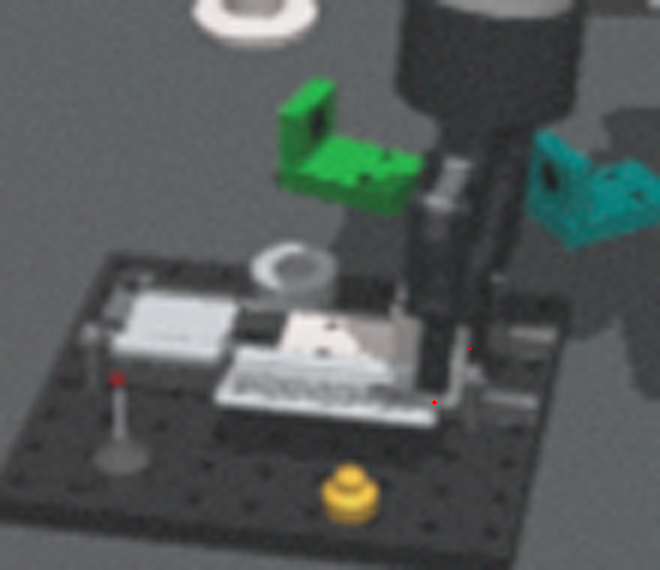

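The flap's edge has risen (row 305→292) and the thumb plate's outer edge has dropped (402→421). I'll estimate the opening from these.

```bash
python3 - <<'E'
from h import *
c=pickle.load(open("cs5.pkl","rb"))
for a in(0,.1,.2,.3,.4,.5):
    th=np.deg2rad(25)-a
    q=[]
    for x in(22,-70):
        y=12+42*np.cos(th);z=38.3+42*np.sin(th);q.append([x,y,z])
    print(a,((proj(c,fx(pose,np.array(q)))-[225,170]+.5)*6).round(0).tolist())
A=[cv2.cvtColor(pickle.load(open(f"cs{k}.pkl","rb"))["pixels"],cv2.COLOR_RGB2GRAY)[170:265,225:335] for k in(3,5)]
for x in (42,50,58): print([a[60:76,x].tolist() for a in A])
E
```

```text
0 [[221.0, 367.0], [438.0, 389.0]]
0.1 [[221.0, 377.0], [438.0, 399.0]]
0.2 [[220.0, 386.0], [437.0, 408.0]]
0.3 [[220.0, 395.0], [437.0, 418.0]]
0.4 [[220.0, 404.0], [437.0, 426.0]]
0.5 [[220.0, 412.0], [436.0, 435.0]]
[[143, 149, 204, 162, 87, 69, 55, 49, 50, 48, 50, 48, 46, 50, 54, 65], [186, 183, 165, 147, 142, 175, 206, 165, 78, 50, 51, 48, 46, 52, 49, 56]]
[[180, 129, 153, 211, 154, 83, 65, 50, 51, 51, 53, 44, 50, 51, 47, 60], [205, 186, 182, 159, 150, 158, 182, 214, 154, 69, 47, 51, 47, 52, 49, 50]]
[[208, 171, 124, 156, 205, 137, 73, 63, 46, 47, 45, 51, 52, 47, 50, 48], [212, 198, 189, 183, 153, 139, 141, 170, 208, 139, 63, 48, 49, 50, 47, 48]]
```

```bash
python3 - <<'E'
from h import *
from plant import observe
R=observe()["tool_rot"];ex=fx([0,0,pose[2]],[1,0,0.])
print("per 10mm x",R.T@ex*10/150,"down",R.T@[0,0,-10]/150)
E
```

```text
per 10mm x [ 0.06621082 -0.00622405  0.00467253] down [-0.00335714  0.01326899  0.06524652]
```

jog_arm:
  rows:
    - [[0,0,0],[-0.001,0.003,0.018],0.165]
    - [[0,0,0],[-0.001,0.003,0.018],0.165]
    - [[0,0,0],[-0.001,0.003,0.018],0.165]

```text
t: 5.95
ee_pos: [501.5, 88.9, -0.4]
tool_rot: [[0.973, -0.213, 0.093], [-0.227, -0.956, 0.183], [0.05, -0.199, -0.979]]
contact_force: [-1.4, 5.3, 10.2]
gripper_width: 0.58
```

jog_arm:
  rows:
    - [[0,0,0],[0.033,-0.003,0.0023],0.165]
    - [[0,0,0],[0.066,-0.006,0.0047],0.165]
    - [[0,0,0],[0.1,-0.009,0.007],0.165]
    - [[0,0,0],[0.132,-0.012,0.0094],0.165]
    - [[0,0,0],[0.132,-0.012,0.0094],0.165]

```text
t: 6.58
ee_pos: [519.2, 86.0, -1.2]
tool_rot: [[0.973, -0.213, 0.09], [-0.226, -0.957, 0.183], [0.047, -0.198, -0.979]]
contact_force: [-5.0, 0.1, 11.0]
gripper_width: 0.582
```

```bash
python3 look2.py 6
```

```text
6.575 [519.2  86.   -1.2] [-5.   0.1 11. ] 0.5815404108659374 thumb,push [-49.1  40.7  39.4] [-55.  -21.3  26.8]
```

View pics/v6.png

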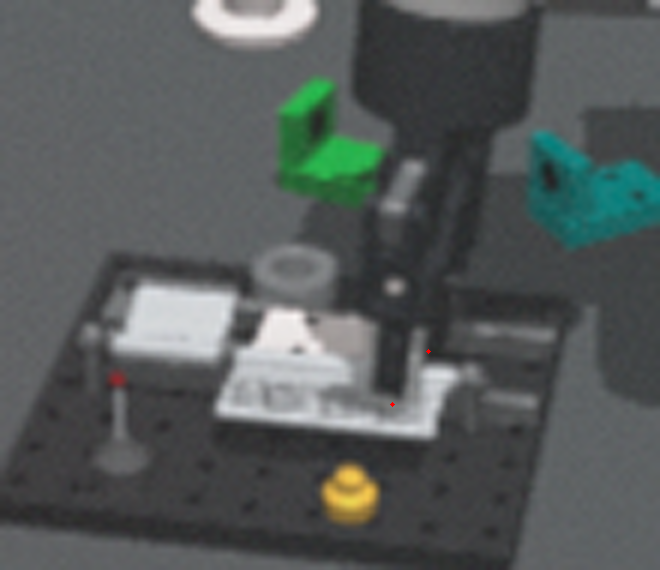

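The bracket has moved about 12 mm (front edge 285→262), the plate is nearly level and the flap is well open. I'm continuing along x.

jog_arm:
  rows:
    - [[0,0,0],[0.033,-0.003,0.0023],0.165]
    - [[0,0,0],[0.066,-0.006,0.0047],0.165]
    - [[0,0,0],[0.1,-0.009,0.007],0.165]
    - [[0,0,0],[0.132,-0.012,0.0094],0.165]
    - [[0,0,0],[0.165,-0.015,0.0117],0.165]
    - [[0,0,0],[0.198,-0.018,0.014],0.165]
    - [[0,0,0],[0.198,-0.018,0.014],0.165]

```text
t: 7.5
ee_pos: [548.9, 82.2, -1.2]
tool_rot: [[0.973, -0.213, 0.09], [-0.226, -0.957, 0.183], [0.047, -0.198, -0.979]]
contact_force: [-4.8, 0.3, 10.4]
gripper_width: 0.587
```

```bash
python3 look2.py 7
```

```text
7.5 [548.9  82.2  -1.2] [-4.8  0.3 10.4] 0.5866356544072986 thumb,push [-19.1  40.6  39.4] [-25.  -21.3  26.8]
```

View pics/v7.png

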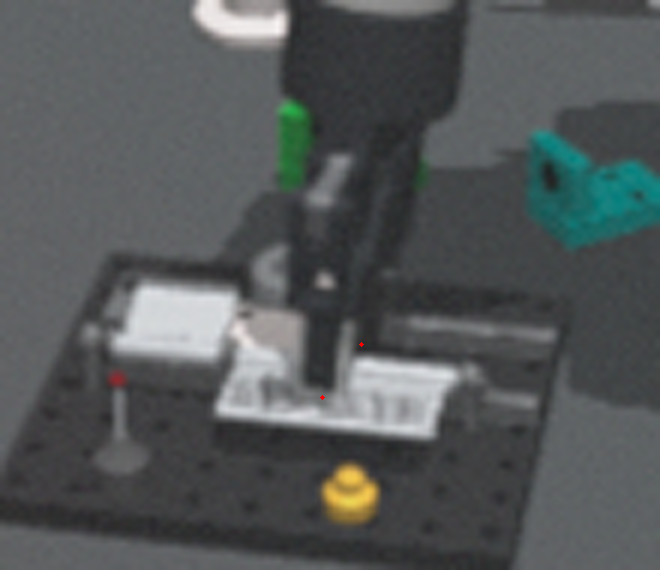

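The foot is under the flap with no extra force. Next is 16 mm more, then small steps to feel the stop.

jog_arm:
  rows:
    - [[0,0,0],[0.033,-0.003,0.0023],0.165]
    - [[0,0,0],[0.066,-0.006,0.0047],0.165]
    - [[0,0,0],[0.1,-0.009,0.007],0.165]
    - [[0,0,0],[0.12,-0.011,0.0085],0.165]
    - [[0,0,0],[0.12,-0.011,0.0085],0.165]

```text
t: 8.18
ee_pos: [566.7, 80.0, -1.2]
tool_rot: [[0.973, -0.213, 0.09], [-0.226, -0.957, 0.183], [0.047, -0.198, -0.979]]
contact_force: [-4.9, 0.5, 9.9]
gripper_width: 0.58
```

jog_arm:
  rows:
    - [[0,0,0],[0.017,-0.0015,0.001],0.165]
    - [[0,0,0],[0.017,-0.0015,0.001],0.165]

```text
t: 8.43
ee_pos: [568.9, 79.7, -1.3]
tool_rot: [[0.973, -0.213, 0.089], [-0.226, -0.957, 0.183], [0.046, -0.198, -0.979]]
contact_force: [-6.7, 1.0, 10.7]
gripper_width: 0.58
```

```bash
python3 look2.py 8
```

```text
8.425 [568.9  79.7  -1.3] [-6.7  1.  10.7] 0.580091920578528 thumb,push [ 1.  40.6 39.3] [ -4.9 -21.4  26.7]
```

View pics/v8.png

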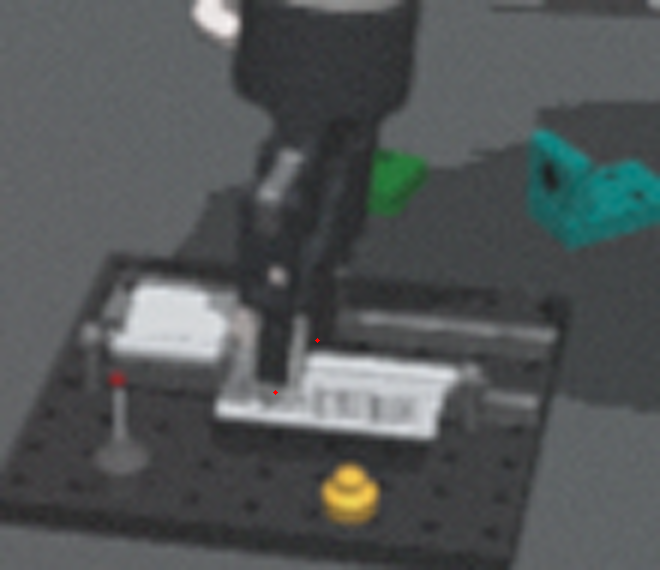

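jog_arm:
  rows:
    - [[0,0,0],[0.01,-0.001,0],0.165]
    - [[0,0,0],[0.01,-0.001,0],0.165]

```text
t: 8.72
ee_pos: [570.5, 79.5, -1.1]
tool_rot: [[0.973, -0.213, 0.089], [-0.226, -0.957, 0.183], [0.046, -0.198, -0.979]]
contact_force: [-7.2, 0.6, 10.1]
gripper_width: 0.585
```

jog_arm:
  rows:
    - [[0,0,0],[0.01,-0.001,0],0.165]
    - [[0,0,0],[0.01,-0.001,0],0.165]

```text
t: 8.98
ee_pos: [571.8, 79.3, -1.1]
tool_rot: [[0.973, -0.213, 0.089], [-0.226, -0.957, 0.183], [0.046, -0.198, -0.979]]
contact_force: [-6.7, 0.3, 10.6]
gripper_width: 0.582
```

jog_arm:
  rows:
    - [[0,0,0],[0.01,-0.001,0],0.165]
    - [[0,0,0],[0.01,-0.001,0],0.165]

```text
t: 9.22
ee_pos: [573.5, 79.1, -0.9]
tool_rot: [[0.973, -0.213, 0.089], [-0.226, -0.957, 0.183], [0.046, -0.198, -0.979]]
contact_force: [-7.6, 0.6, 10.2]
gripper_width: 0.579
```

jog_arm:
  rows:
    - [[0,0,0],[0.01,-0.001,0],0.165]
    - [[0,0,0],[0.01,-0.001,0],0.165]

```text
t: 9.48
ee_pos: [574.2, 79.0, -1.0]
tool_rot: [[0.973, -0.213, 0.088], [-0.226, -0.957, 0.183], [0.045, -0.198, -0.979]]
contact_force: [-8.5, 1.6, 10.7]
gripper_width: 0.583
```

```bash
python3 look.py 9
```

```text
9.575 [574.2  79.   -1. ] [-7.4 -0.2 11.7] 0.5779300676641161
thumb,push (array([ 6.5, 40.5, 39.5]), array([  0.6, -21.5,  27. ]))
```

View pics/s9.png

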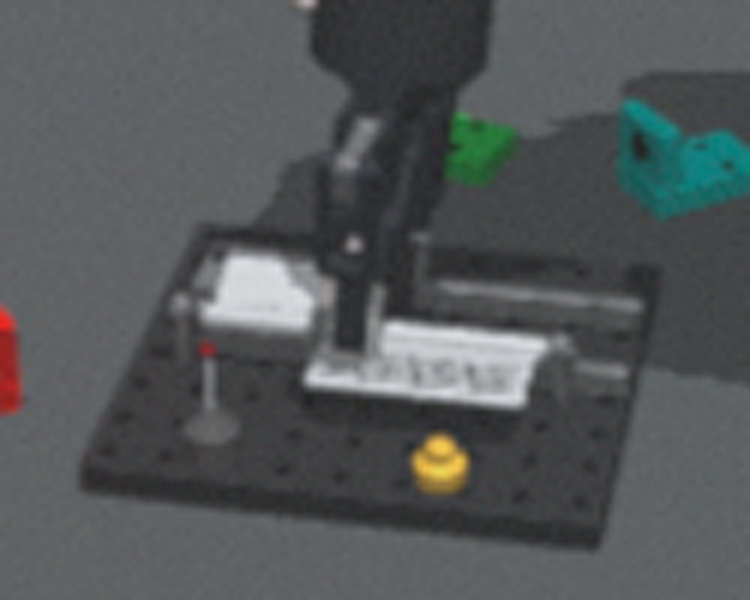

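View pics/t9.png

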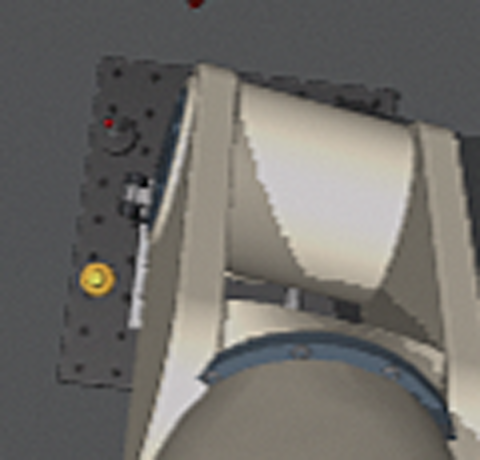

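jog_arm:
  rows:
    - [[0,0,0],[0.01,-0.001,0],0.165]
    - [[0,0,0],[0.01,-0.001,0],0.165]

```text
t: 9.82
ee_pos: [574.3, 79.0, -1.2]
tool_rot: [[0.973, -0.213, 0.085], [-0.226, -0.957, 0.184], [0.043, -0.198, -0.979]]
contact_force: [-12.8, 0.4, 13.8]
gripper_width: 0.581
```

jog_arm:
  rows:
    - [[0,0,0],[0.01,-0.001,0],0.165]
    - [[0,0,0],[0.01,-0.001,0],0.165]
    - [[0,0,0],[0.01,-0.001,0],0.165]

```text
t: 10.2
ee_pos: [574.3, 78.9, -1.3]
tool_rot: [[0.973, -0.213, 0.083], [-0.225, -0.957, 0.184], [0.04, -0.198, -0.979]]
contact_force: [-16.9, 1.8, 17.4]
gripper_width: 0.583
```

The tool stopped at x = 574.3 while force rose from 8 to 17 N, so the bracket is at a hard stop. The pusher's front, at fixture x ≈ 12, matches the home position. I'll back off slightly while still pressing, then lift.

jog_arm:
  rows:
    - [[0,0,0],[-0.02,0.002,-0.001],0.165]
    - [[0,0,0],[-0.045,0.004,-0.003],0.165]
    - [[0,0,0],[-0.045,0.004,-0.003],0.165]

```text
t: 10.58
ee_pos: [574.5, 78.9, 0.4]
tool_rot: [[0.972, -0.213, 0.095], [-0.227, -0.957, 0.182], [0.053, -0.199, -0.979]]
contact_force: [1.5, -2.1, 9.3]
gripper_width: 0.579
```

```bash
python3 look2.py 10
```

```text
10.575 [5.745e+02 7.890e+01 4.000e-01] [ 1.5 -2.1  9.3] 0.5790081809292296 thumb,push [ 6.4 40.4 41. ] [  0.5 -21.5  28.4]
```

View pics/v10.png

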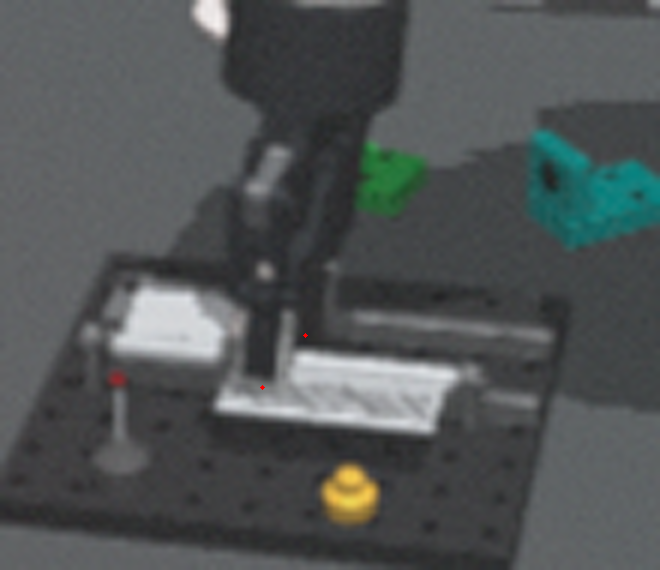

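jog_arm:
  rows:
    - [[0,0,0],[-0.025,0.003,0],0.165]
    - [[0,0,0],[-0.035,0.003,0],0.165]
    - [[0,0,0],[-0.035,0.003,0],0.165]

```text
t: 11.0
ee_pos: [571.5, 79.4, 0.8]
tool_rot: [[0.972, -0.213, 0.099], [-0.228, -0.957, 0.182], [0.056, -0.199, -0.978]]
contact_force: [5.4, -2.0, 8.8]
gripper_width: 0.583
```

jog_arm:
  rows:
    - [[0,0,0],[0.0,-0.006,-0.03],0.165]
    - [[0,0,0],[0.0,-0.013,-0.065],0.165]
    - [[0,0,0],[0.0,-0.02,-0.1],0.165]
    - [[0,0,0],[0.0,-0.03,-0.15],0.165]
    - [[0,0,0],[0.01,-0.08,-0.4],0.165]
    - [[0,0,0],[0.02,-0.13,-0.65],0.165]
    - [[0,0,0],[0.03,-0.18,-0.9],0.165]
    - [[0,0,0],[0.03,-0.18,-0.9],0.165]
    - [[0,0,0],[0.03,-0.18,-0.9],0.165]

```text
t: 12.12
ee_pos: [564.6, 80.0, 136.3]
tool_rot: [[0.973, -0.213, 0.091], [-0.226, -0.957, 0.182], [0.049, -0.198, -0.979]]
contact_force: [-0.0, -0.4, -1.3]
gripper_width: 0.586
```

jog_arm:
  rows:
    - [[0,0,0],[-0.7,0.5,0.0],0.165]
    - [[0,0,0],[-0.9,0.9,0.0],0.165]
    - [[0,0,0],[-0.9,0.9,0.0],0.165]
    - [[0,0,0],[-0.9,0.9,0.0],0.165]
    - [[0,0,0],[-0.9,0.9,0.0],0.165]

```text
t: 12.75
ee_pos: [404.8, -18.8, 102.8]
tool_rot: [[0.972, -0.215, 0.091], [-0.228, -0.956, 0.182], [0.048, -0.198, -0.979]]
contact_force: [-0.1, -0.3, -0.6]
gripper_width: 0.584
```

```bash
python3 look.py 11
```

```text
12.85 [406.1 -18.4 103.3] [-0.2  0.  -0.2] 0.5868883287561407
thumb,push (array([-148.5,  -76.9,  143.8]), array([-154.4, -138.8,  131.2]))
```

View pics/s11.png

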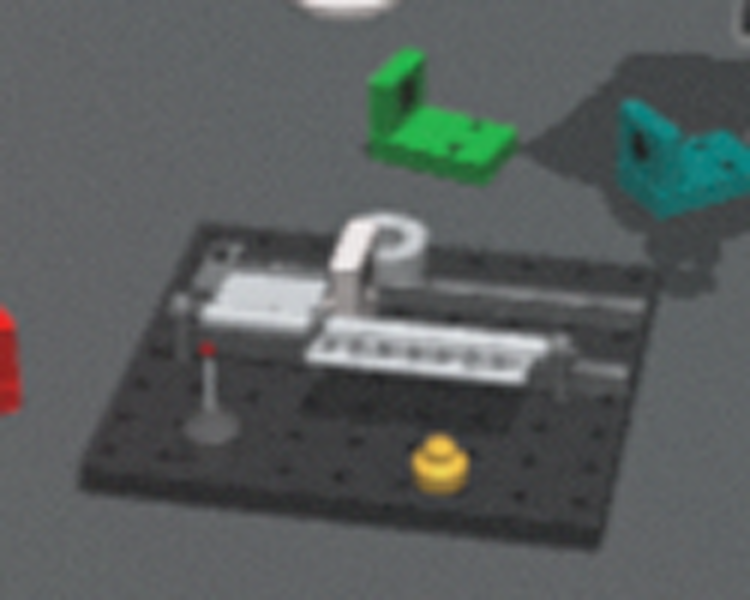

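View pics/t11.png

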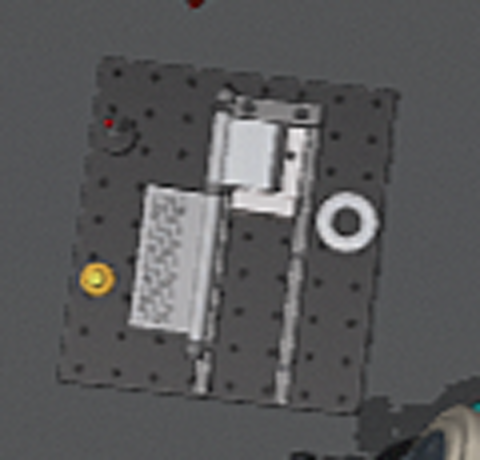

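Both views show the bracket under the closed flap. In the top view the wall is at (233–292, 190–216) and the foot reaches the end stop at (297,128). Now I'll measure.

```bash
python3 - <<'E'
from h import *
d=pickle.load(open("c11.pkl","rb"));c=d["top"]
T=lambda u,v:(185+(u+.5)/4-.5,150+(v+.5)/4-.5)
for n,p,z in(("rear L",T(233,207),60),("rear R",T(292,216),60),("ring",T(348,222),31),("nut",T(96,278),33),("stylus tip",T(108,123),70),("plate TL",T(150,184),56),("foot front",T(300,127),29),("stop face",T(318,124),35)):
    print(n,inv(pose,hit(c,p,z)).round(1))
c=d["side"];S=lambda u,v:(210+(u+.5)/6-.5,175+(v+.5)/6-.5)
for n,p in(("near top rear",S(358,266)),("near top front",S(330,262)),("far rear",S(380,222))): print(n,inv(pose,hit(c,p,60)).round(1))
E
```

```text
rear L [12.3 -4.  60. ]
rear R [ 10.7 -42.3  60. ]
ring [ 14.6 -78.4  31. ]
nut [-40.5  81.3  33. ]
stylus tip [56.  80.8 70. ]
plate TL [21.8 51.1 56. ]
foot front [ 74.6 -39.9  29. ]
stop face [ 76.8 -51.7  35. ]
near top rear [12.4 -1.4 60. ]
near top front [25.  -2.5 60. ]
far rear [ 10.2 -39.   60. ]
```

```bash
python3 -c "
from plant import *
print(hand_in());print(observe()['t'])"
```

```text
the job is handed in; nothing more can be done
None
the job is handed in; nothing more can be done
```

I pressed the thumb plate with one fingertip and held the flap open at roughly 0.25 to 0.4. With the other fingertip I pushed the bracket along the rails under the flap to the end stop. Then I backed off 3 mm, lifted clear, moved the arm away and handed in at about 13 s. No verdict was reported.

**Final position:** the tool stopped advancing while the force rose from about 8 to 17 N, so the bracket met a hard stop. The last pictures put its rear face at fixture x ≈ 10–12 mm, so its origin is at about 42.5–44 mm (home is 44). Its y is about -21 to -23 mm. It looks flat, with the flap down on the foot.

**Other things:** in the last pictures, the ring gauge, thumb nut and stylus are within about 1 mm of where they started. I did not measure the bystanders off the plate, and the arm did not go near them at low height. The contact force read about zero at the end.

**Checks that disagreed or could not be made:**
- **Fingertip position:** the real fingertips sat about 35 mm behind the stated TCP at the opening I used, about 30 mm more than I had first assumed. I corrected for this from the pictures and by descending until force showed contact.
- **Camera agreement:** the two cameras differed by about 5 mm in the fixture's y, so I used a joint fit.
- **Flap angle and clamp force:** the final flap angle and its force on the foot were only judged by eye. The arm hid the bracket's wall during the last push.

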